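# Craft stamps back on their own stands

### The arm

A 7-joint arm with a two-finger parallel gripper is mounted at the origin on the work surface. World frame = base frame: x ahead of the robot, y to its left, z up, the work surface at z = 0. Lengths are in m, angles in rad, forces in N, time in s.
With the tool pointing down it reaches from about 0.4 to 0.875 m from the base axis. Payload 19.3 kg.
Tool frame: the origin (TCP) lies midway between the tips of the shut fingers; the grasp point (between the pads) lies 19 mm behind it; z points along the fingers, y is the line along which they close (so a half turn about z gives the same grasp; the last joint's range is limited). The gripper opens to 85 mm and grips with 20 to 120 N. Pads are 22 mm wide; open, the fingers measure 114 mm over their backs; the gripper's body (76 mm by 85 mm) begins 54 mm behind the grasp point. The pads swing forward as they close: fully open they stand 13 mm farther back than shut.
Start: joints at [1.12, 0.521, -0.036, 1.599, 0.021, 1.021, -0.113], TCP at [0.232, -0.58, 0.198] pointing down, gripper open.
Joint ranges: [-2.91, 2.91], [-0.3, 2.13], [-1.5, 1.42], [0.17, 2.43], [-1.26, 4.41], [0.16, 1.93], [-2.52, 2.52]. Speed limits (rad/s): [1.89, 1.89, 2.39, 2.39, 3.01, 3.01, 3.01].

### API

Orientations are given as [roll, pitch, yaw] about the fixed x, y, z axes, in that order (R = Rz(yaw) Ry(pitch) Rx(roll)).
In Python, from workcell import * gives the robot as it stands. The module is installed in compiled form; this text tells all that it offers.
- The arm moves only by the tool play_rows, never from a script. Its argument "deltas" is a list of rows, each a list of 7 numbers: the shift along the tool's x, y, z in units of 500 mm (1.0 is 500 mm), then the turn, a rotation vector about the tool's x, y, z in units of 120 degrees (1.0 is 120 degrees), then the closure, from 0 (fully open) to 1 (shut). A call has 1 to 10 rows; each row is the pose to reach, as a shift and turn from the pose commanded when the call began, along the tool's axes at that moment; what a row does not reach only later rows make up. A row lasts 1/10 s, in which the tool goes at most 50 mm and 8.59 degrees, less where a joint would pass 70% of its speed; a pose out of reach is approached as far as the arm can. A call with a number of a shift or a turn outside -1 to 1 is refused whole. A call with a gripper value outside its range is refused whole. The fingers move at their own pace and stop on an object; "newtons" is the grip in N (left out, the last holds). Time passes only in rows, so rows that repeat a pose let the fingers close. It gives the time, the measured TCP pose, the force, the opening and the grip force at its end, in the units of the state.
- observe(): the state, without advancing time (a new reading comes with each control period).
- grab_frame(name): name is "scene" or "top" or "wrist"; returns the picture (420x560x3 uint8, red, green, blue); there is no depth.
- get_calibration(name): a dict with "fovy" (degrees; the focal length in pixels is half the picture's height over the tangent of half this angle, whatever the lens; pixels are square), "cx", "cy" (the principal point, pixels), "k1" (the pictures are not rectified: a ray, as slopes to the right and down, at radius r is drawn at 1 + k1 r^2 times it, then the intrinsics apply), "xyz" and "rotation" of the camera in the world. Camera axes: x right, y down, z forward; pixel columns grow to the right and rows downward; lengths in m; the calibration is good to about 2 mm. A picture is of the moment at which its call begins: read the wrist's pose just before it. get_calibration takes no time and is no camera call; for the wrist camera it gives the pose at the moment of the call.
- job_done(): hands the job in; it is judged then, once.
The state is a dict: "clock": time; "qpos": joint angles; "qd": joint speeds; "joint_efforts": joint torques, N m; "position": TCP position; "tool_rot": TCP orientation; "force": force on the tool from outside, world axes, zero at the start; "moment": the same for the moment, N m; "grip_width": finger opening in m; "finger_force": force on a finger pad.
Only numpy, scipy, OpenCV 4.12 (cv2) and the standard library are available. Lean on these libraries where they do the work, as an engineer would, in place of code of your own. Each camera call takes 0.05 s, during which the arm holds its last target. There are 200 camera calls.

### The job

On the library craft table the three hand stamps have been put back on the wrong stands. Move them so that each stamp stands upright in the middle of the stand of its own handle colour (purple, orange, green), using the empty cork stand as the halfway spot; the cork stand is empty again at the end. Set the stamps down gently, only on the stands and never on the table top, do not tip or drop them, and leave the pumpkin and the two pine cones where they are.

Things in the scene. Friction and masses are not known exactly. Their poses are not given: they have to be found in the camera images.
- stamp_purple: hand stamp with a purple handle, loose, about 120 g: square pale-wood block 44 x 44 mm, 18 mm high, with a thin black rubber sole, and above it an upright round purple handle, 30 mm in diameter, straight-sided from 30 to 66 mm above the sole, its top at 70 mm. Origin: centre of the sole (underside); z points up along the handle. At the start it stands on the orange stand
- stamp_orange: hand stamp with an orange handle, loose, about 120 g: square pale-wood block 44 x 44 mm, 18 mm high, with a thin black rubber sole, and above it an upright round orange handle, 30 mm in diameter, straight-sided from 30 to 66 mm above the sole, its top at 70 mm. Origin: centre of the sole (underside); z points up along the handle. At the start it stands on the green stand
- stamp_green: hand stamp with a green handle, loose, about 120 g: square pale-wood block 44 x 44 mm, 18 mm high, with a thin black rubber sole, and above it an upright round green handle, 30 mm in diameter, straight-sided from 30 to 66 mm above the sole, its top at 70 mm. Origin: centre of the sole (underside); z points up along the handle. At the start it stands on the purple stand
- stand_purple: purple stamp stand, fixed to the table: flat wooden tile 80 x 80 mm, 12 mm high, its flat rimless top purple. Origin: centre of its underside, on the table; so its top is 12 mm above the origin; x and y run along its sides
- stand_orange: orange stamp stand, fixed to the table: flat wooden tile 80 x 80 mm, 12 mm high, its flat rimless top orange. Origin: centre of its underside, on the table; so its top is 12 mm above the origin; x and y run along its sides
- stand_green: green stamp stand, fixed to the table: flat wooden tile 80 x 80 mm, 12 mm high, its flat rimless top green. Origin: centre of its underside, on the table; so its top is 12 mm above the origin; x and y run along its sides
- stand_cork: plain cork-topped stamp stand, empty at the start, fixed to the table: flat wooden tile 80 x 80 mm, 12 mm high, its flat rimless top of brown cork. Origin: centre of its underside, on the table; so its top is 12 mm above the origin; x and y run along its sides
- pumpkin: small orange wooden pumpkin ornament with a teal stem, loose, 60 mm across, 53 mm high. Origin: centre of its underside. To be left alone
- cone_a: plain pine cone, brown with tan scale tips, standing on its broad end, loose, about 50 mm across and 46 mm high. Origin: centre of its underside. To be left alone
- cone_b: white-tipped pine cone, brown with scale tips painted white, standing on its broad end, loose, about 50 mm across and 46 mm high. Origin: centre of its underside. To be left alone

How it is judged:
By the outcome, as a careful person would: the job done as asked, in the order asked, and still so for the second after the job is handed in, with the robot touching nothing.
It also fails if it takes over 109 s, if anything falls off the work surface, if the arm or the gripper's body presses on something with over 40 N, if the wrist force passes 120 N, or if a joint passes its speed limit or range.

## Working session

There is one attempt and no reset: what is moved stays moved. The work goes in short steps, Python scripts to look and compute and a tool call to move; the robot and the scene stay as the last step left them, time stands still between calls to the robot, and variables do not carry over. Pictures are saved under pics/ and viewed, at most 14 in all, crops included, and the job is handed in when it is done.

Besides the shell and the picture viewer there is one more tool, called after "Emit:" as name(argument=value, ...) on one line, values as JSON. play_rows: Moves the arm, as the interface text tells. Its arguments: {"type":"object","properties":{"deltas":{"type":"array"},"newtons":{"type":"number"}},"required":["deltas"]}

```bash
mkdir -p pics
python3 - <<'E'
from workcell import *
import cv2
for n in ("top","scene"):
    cv2.imwrite(f"pics/{n}0.png",grab_frame(n)[:,:,::-1]); c=get_calibration(n); print(n,c)
s=observe(); print(s)
E
```

```text
top {'fovy': 47.834773368595705, 'cx': 278.4715165853227, 'cy': 205.20501926816792, 'k1': 7.081306562704885e-05, 'xyz': array([0.46735895, 0.03006182, 0.8011921 ]), 'rotation': array([-3.06337701, -0.05061663, -1.55106329])}
scene {'fovy': 44.90215065380116, 'cx': 270.1098273490956, 'cy': 220.42534994124946, 'k1': -0.10695565756188762, 'xyz': array([ 0.80964349, -0.42331437,  0.85719479]), 'rotation': array([-2.55738373, -0.00505185,  0.54955295])}
{'clock': 0.1, 'qpos': array([ 1.11980079,  0.52192863, -0.0362978 ,  1.59994843,  0.02122541,
        1.02104483, -0.11279658]), 'qd': array([-0.00086844, -0.00277202, -0.00075662, -0.00167914, -0.00216796,
        0.00196138, -0.0008194 ]), 'joint_efforts': array([ 2.91866731e-03, -9.28503871e+01,  1.98407605e+00, -3.70543206e+01,
        1.81951403e-02,  5.35030762e-03,  1.36110730e-04]), 'position': array([ 0.23211557, -0.57996291,  0.19760061]), 'tool_rot': array([-3.14065395e+00,  9.99937845e-05,  3.80775569e-01]), 'force': array([-0.01153068, -0.74024864, -0.82115505]), 'moment': array([-0.02863936, -0.03312448, -0.00825017]), 'finger_force': 0.0, 'grip_width': 0.08515985662845721}
```

View pics/top0.png

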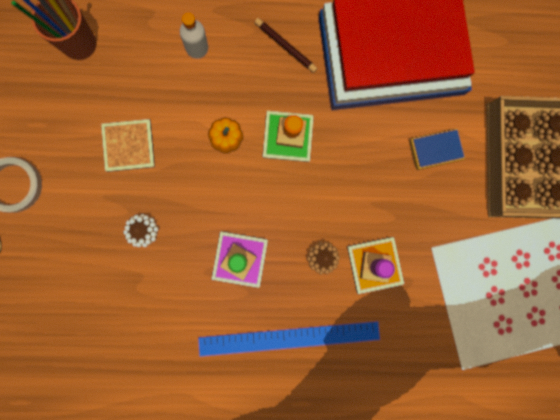

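View pics/scene0.png

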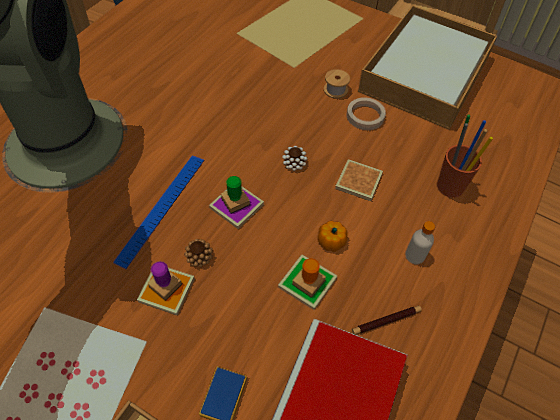

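The top picture shows the cork stand at (128,145), green stand with orange stamp at (289,136), purple stand with green stamp at (240,260) and orange stand with purple stamp at (376,265). The pumpkin is at (225,135) and the cones at (141,230) and (322,256). The scene view agrees.

```bash
cat > h.py <<'E'
import numpy as np, cv2
from scipy.spatial.transform import Rotation as R
def proj(px,z,c):
    f=210/np.tan(np.radians(c['fovy'])/2)
    d=np.atleast_2d(px).astype(float); d=(d-[c['cx'],c['cy']])/f
    u=d.copy()
    for _ in range(20): u=d/(1+c['k1']*(u**2).sum(1,keepdims=True))
    r=np.c_[u,np.ones(len(u))]
    rot=np.asarray(c['rotation']); M=rot if rot.shape==(3,3) else R.from_euler('xyz',rot).as_matrix()
    r=r@M.T; p=np.asarray(c['xyz'])
    return (p+r*((z-p[2])/r[:,2])[:,None])[:,:2]
def pts(mask):
    n,l,s,_=cv2.connectedComponentsWithStats(mask.astype(np.uint8))
    k=1+np.argmax(s[1:,4]); y,x=np.where(l==k); return np.c_[x,y]
HUE=dict(purple=(140,160),orange=(8,22),green=(45,75))
E
python3 - <<'E'
from h import *
from workcell import get_calibration
im=cv2.imread('pics/top0.png'); hsv=cv2.cvtColor(im,cv2.COLOR_BGR2HSV); c=get_calibration('top')
for n,p in dict(ptop=(262,240),pst=(238,263),otop=(356,250),ost=(383,269),gtop=(268,150),ost2=(292,125),border=(105,124),cork=(128,140),wood=(180,190),cream=(212,283)).items(): print(n,hsv[p[1],p[0]])
# stand outline: anything differing from table wood in the ROI
med=cv2.cvtColor(im,cv2.COLOR_BGR2LAB).astype(int)
for n,(x,y) in dict(cork=(128,145),green=(289,136),purple=(240,260),orange=(376,265)).items():
    r=36; roi=np.zeros(im.shape[:2],bool); roi[y-r:y+r,x-r:x+r]=1
    # cream edge: low saturation & bright
    m=roi&(hsv[:,:,1]<115)&(hsv[:,:,2]>150)
    yy,xx=np.where(m); w=proj(np.c_[xx,yy],0.012,c).astype(np.float32)
    print(n,len(w),cv2.minAreaRect(w))
E
```

```text
ptop [ 27  49 192]
pst [ 58 159 181]
otop [ 20 255 201]
ost [152 159 186]
gtop [ 56 179 165]
ost2 [ 19 255 202]
border [ 27  87 191]
cork [ 15 171 192]
wood [ 13 198 187]
cream [ 13 194 180]
cork 570 ((0.624923586845398, 0.24475927650928497), (0.08062651753425598, 0.08033476769924164), 7.528369426727295)
green 569 ((0.6486908793449402, -0.022033676505088806), (0.08018001914024353, 0.08110476285219193), 86.15399932861328)
purple 919 ((0.43910765647888184, 0.054011955857276917), (0.08140107244253159, 0.08161391317844391), 81.2710952758789)
orange 604 ((0.4334869384765625, -0.17339688539505005), (0.08168816566467285, 0.0812244638800621), 12.604018211364746)
```

```bash
cat >> h.py <<'E'
YAW=np.pi/2
def plan(s,target,yaw=YAW):
    "row numbers from the present pose to a tool-down pose at target"
    M=R.from_euler('xyz',s['tool_rot']); T=R.from_euler('xyz',[np.pi,0,yaw])
    d=M.inv().apply(np.array(target)-s['position'])/0.5
    r=(M.inv()*T).as_rotvec()/np.radians(120)
    return np.round(np.r_[d,r],4)
E
python3 - <<'E'
from h import *
from workcell import get_calibration,observe
im=cv2.imread('pics/top0.png'); hsv=cv2.cvtColor(im,cv2.COLOR_BGR2HSV); c=get_calibration('top')
for n,(x,y) in dict(green=(237,263),purple=(382,268),orange=(292,126)).items():
    h0,h1=HUE[n]; r=16; roi=np.zeros(im.shape[:2],bool); roi[y-r:y+r,x-r:x+r]=1
    lo=150 if n!='orange' else 225
    m=roi&(hsv[:,:,0]>=h0)&(hsv[:,:,0]<=h1)&(hsv[:,:,1]>lo-20)
    p=pts(m); (cx,cy),rad=cv2.minEnclosingCircle(p.astype(np.float32)); 
    print(n,len(p),(cx,cy),rad,'top',proj([cx,cy],0.082,c),'mid',proj(p.mean(0),0.065,c))
for n,q in dict(pump=(225,135),conea=(322,256),coneb=(141,230)).items(): print(n,proj(q,.03,c))
s=observe(); print(plan(s,[.44,.055,.2])); print(plan(s,[.35,-.25,.2]))
E
```

```text
green 252 (236.86956787109375, 262.48370361328125) 9.073517799377441 top [[0.43659791 0.05569606]] mid [[0.43567919 0.05610879]]
purple 273 (383.40362548828125, 268.3674621582031) 9.76524543762207 top [[ 0.4315998  -0.16752254]] mid [[ 0.43110068 -0.17238817]]
orange 324 (293.02325439453125, 125.88372039794922) 10.733230590820312 top [[ 0.6482007  -0.02537312]] mid [[ 0.65286275 -0.02615409]]
pump [[0.64240155 0.0825553 ]]
conea [[ 0.44730352 -0.08045285]]
coneb [[0.48347887 0.21233995]]
[ 8.5790e-01 -1.0245e+00 -3.9000e-03 -4.0000e-04 -2.0000e-04 -5.6820e-01]
[ 4.641e-01 -5.250e-01 -4.400e-03 -4.000e-04 -2.000e-04 -5.682e-01]
```

Emit:
play_rows(deltas=[[0.464, -0.525, 0, 0, 0, -0.568, 0], [0.464, -0.525, 0, 0, 0, -0.568, 0], [0.464, -0.525, 0, 0, 0, -0.568, 0], [0.464, -0.525, 0, 0, 0, -0.568, 0], [0.464, -0.525, 0, 0, 0, -0.568, 0], [0.464, -0.525, 0, 0, 0, -0.568, 0], [0.464, -0.525, 0, 0, 0, -0.568, 0], [0.464, -0.525, 0, 0, 0, -0.568, 0], [0.464, -0.525, 0, 0, 0, -0.568, 0], [0.464, -0.525, 0, 0, 0, -0.568, 0]])

```text
clock: 1.1
position: [0.3497, -0.251, 0.198]
tool_rot: [-3.141, 0.0, 1.565]
force: [-0.4, -0.0, -0.0]
grip_width: 0.0859
finger_force: 0.0
```

Run:
```python
from h import *
from workcell import *
s=observe(); print(s['position'],s['tool_rot'],s['qpos']); print(plan(s,[.437,.055,.2]))
```

```text
[ 0.34973103 -0.25101413  0.19801463] [-3.14136085e+00  1.04291938e-05  1.56485046e+00] [ 0.84840477  0.23393273 -0.42411168  2.06679608  0.12579645  0.86506046
  0.34674924]
[ 6.131e-01  1.709e-01 -4.000e-03 -1.000e-04  0.000e+00 -2.800e-03]
```

Emit:
play_rows(deltas=[[0.613, 0.171, 0, 0, 0, -0.003, 0], [0.613, 0.171, 0, 0, 0, -0.003, 0], [0.613, 0.171, 0, 0, 0, -0.003, 0], [0.613, 0.171, 0, 0, 0, -0.003, 0], [0.613, 0.171, 0, 0, 0, -0.003, 0], [0.613, 0.171, 0, 0, 0, -0.003, 0], [0.613, 0.171, 0, 0, 0, -0.003, 0], [0.613, 0.171, 0, 0, 0, -0.003, 0], [0.613, 0.171, 0, 0, 0, -0.003, 0]])

```text
clock: 2.0
position: [0.4357, 0.0552, 0.1977]
tool_rot: [-3.141, 0.0, 1.573]
force: [-0.0, -1.1, -0.6]
grip_width: 0.0855
finger_force: 0.0
```

Run:
```python
from h import *
from workcell import *
s=observe(); print(s['position'],s['tool_rot']); c=get_calibration('wrist'); print(c)
cv2.imwrite('pics/w1.png',grab_frame('wrist')[:,:,::-1])
```

```text
[0.43569628 0.05516952 0.19773254] [-3.14067310e+00  2.04835851e-04  1.57301995e+00]
{'fovy': 63.34464881206549, 'cx': 279.5507542658639, 'cy': 213.78020190020789, 'k1': -0.07554665784959001, 'xyz': array([0.43671513, 0.12302774, 0.37460779]), 'rotation': array([2.87419527e+00, 5.83297156e-05, 2.46346810e-03])}
```

View pics/w1.png

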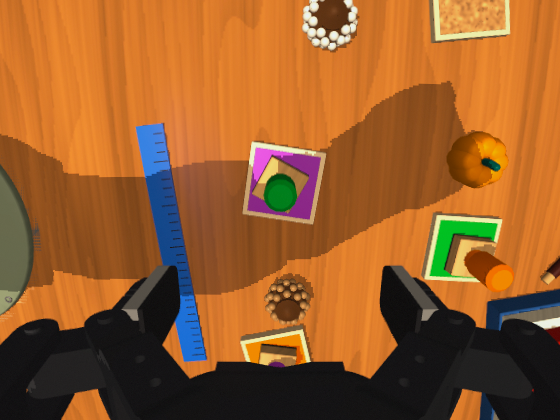

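The wrist view shows the green handle at (280,195) on the purple stand (285,183), centred between the fingers, with cone_a at (288,300) clear of it. I'll measure the handle and stand from this picture.

```bash
cat >> h.py <<'E'
def handle(im,c,name,xy,r=30,z=0.082):
    "handle top centre: hue blob near pixel xy; its image-centroid lies between top and bottom of the cylinder"
    hsv=cv2.cvtColor(im,cv2.COLOR_BGR2HSV); h0,h1=HUE[name]
    m=(hsv[:,:,0]>=h0)&(hsv[:,:,0]<=h1)&(hsv[:,:,1]>(205 if name=='orange' else 120))
    roi=np.zeros_like(m); roi[xy[1]-r:xy[1]+r,xy[0]-r:xy[0]+r]=1
    return pts(m&roi)
def stand(im,c,xy,r=46,vmin=100,smax=125,z=0.012):
    hsv=cv2.cvtColor(im,cv2.COLOR_BGR2HSV); x,y=xy
    m=(hsv[:,:,1]<smax)&(hsv[:,:,2]>vmin); roi=np.zeros_like(m); roi[max(y-r,0):y+r,max(x-r,0):x+r]=1
    yy,xx=np.where(m&roi); return cv2.minAreaRect(proj(np.c_[xx,yy],z,c).astype(np.float32))
E
python3 - <<'E'
from h import *
from workcell import *
im=cv2.imread('pics/w1.png'); c=get_calibration('wrist')
p=handle(im,c,'green',(280,195)); w=proj(p,0.082,c)
print(len(p),p.min(0),p.max(0),'xrange',w[:,0].min(),w[:,0].max(),'y',w[:,1].min(),w[:,1].max())
hsv=cv2.cvtColor(im,cv2.COLOR_BGR2HSV); print(hsv[150:220:6,285].tolist()); print(stand(im,c,(285,183),vmin=80))
# blob's lowest edge is the top rim's far side: width of rows near it
E
```

```text
970 [264 174] [296 211] xrange 0.4231103360671441 0.4512908533194846 y 0.0449203290713627 0.07803035087041026
[[33, 47, 242], [151, 179, 141], [167, 113, 95], [16, 157, 162], [24, 156, 103], [66, 255, 103], [67, 255, 124], [66, 253, 127], [67, 255, 128], [66, 255, 126], [67, 255, 99], [11, 97, 186]]
((0.44036585092544556, 0.05668378621339798), (0.08040207624435425, 0.07941873371601105), 81.2898941040039)
```

Emit:
play_rows(deltas=[[0.005, 0.003, 0.06, 0, 0, 0, 0], [0.005, 0.003, 0.12, 0, 0, 0, 0], [0.005, 0.003, 0.18, 0, 0, 0, 0], [0.005, 0.003, 0.24, 0, 0, 0, 0], [0.005, 0.003, 0.28, 0, 0, 0, 0], [0.005, 0.003, 0.3, 0, 0, 0, 0], [0.005, 0.003, 0.315, 0, 0, 0, 0], [0.005, 0.003, 0.315, 0, 0, 0, 0]])

```text
clock: 2.85
position: [0.4372, 0.0581, 0.0405]
tool_rot: [-3.141, 0.0, 1.575]
force: [-0.1, 0.0, 0.7]
grip_width: 0.0852
finger_force: 0.0
```

Emit:
play_rows(deltas=[[0, 0, 0, 0, 0, 0, 0.25], [0, 0, 0, 0, 0, 0, 0.4], [0, 0, 0, 0, 0, 0, 0.5], [0, 0, 0, 0, 0, 0, 0.6], [0, 0, 0, 0, 0, 0, 0.75], [0, 0, 0, 0, 0, 0, 0.85], [0, 0, 0, 0, 0, 0, 0.85], [0, 0, 0, 0, 0, 0, 0.85]], newtons=30)

```text
clock: 3.65
position: [0.4372, 0.0586, 0.0409]
tool_rot: [3.141, 0.0, 1.577]
force: [-3.2, -1.2, 9.1]
grip_width: 0.0276
finger_force: 28.9
```

Emit:
play_rows(deltas=[[0, 0, -0.02, 0, 0, 0, 0.85], [0, 0, -0.06, 0, 0, 0, 0.85], [0, 0, -0.12, 0, 0, 0, 0.85], [0, 0, -0.18, 0, 0, 0, 0.85], [0, 0, -0.22, 0, 0, 0, 0.85], [0, 0, -0.24, 0, 0, 0, 0.85], [0, 0, -0.24, 0, 0, 0, 0.85], [0, 0, -0.24, 0, 0, 0, 0.85]])

```text
clock: 4.45
position: [0.4369, 0.0585, 0.16]
tool_rot: [-3.141, 0.0, 1.577]
force: [-0.5, -0.1, -1.0]
grip_width: 0.0275
finger_force: 29.7
```

Run:
```python
from h import *
from workcell import *
s=observe(); print(s['position'],s['tool_rot'],s['grip_width'],s['finger_force']); c=get_calibration('wrist')
im=grab_frame('wrist')[:,:,::-1].copy()
cv2.imwrite('pics/w2.png',im)
print(plan(s,[.625,.247,.16]))
```

```text
[0.43689759 0.05847262 0.16002539] [-3.14097003e+00  1.43260642e-04  1.57652095e+00] 0.02748114654878953 29.738365524681285
[ 3.749e-01  3.784e-01 -2.000e-04 -3.000e-04  1.000e-04  2.700e-03]
```

View pics/w2.png

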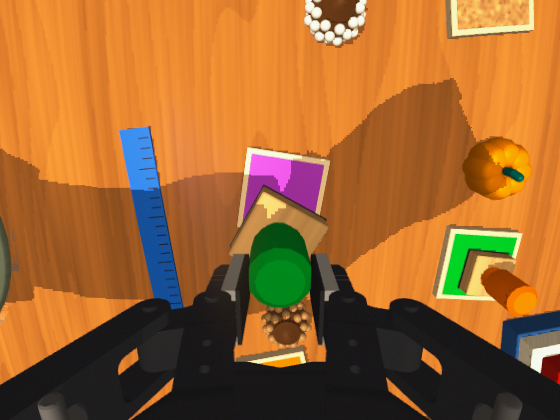

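Run:
```python
from h import *
from workcell import *
im=cv2.imread('pics/w2.png'); c=get_calibration('wrist'); s=observe()
p=handle(im,c,'green',(280,265),60); w=proj(p,0.2015,c)
print(p.min(0),p.max(0),w.min(0),w.max(0),s['position'])
for row in range(270,310,6):
    q=w[p[:,1]==row]; print(row,q[:,0].min(),q[:,0].max(),q[0,1]) if len(q) else 0
```

```text
[248 223] [311 307] [0.42411399 0.04607503] [0.45155314 0.08539093] [0.436683   0.0585173  0.15974533]
270 0.42422294893799767 0.45145964914923403 0.06405912662855304
276 0.4241640852054217 0.45155313996697627 0.06121300764128991
282 0.4245416911937848 0.4512106422829041 0.05833740893968428
288 0.42448258976204944 0.45130519585851164 0.05542317307607768
294 0.4261932898592364 0.4496306496165035 0.05249054023542535
300 0.42836789067384995 0.4470476442138845 0.04952551025231032
306 0.4336993390604772 0.4421984238900451 0.04654809856583718
```

Emit:
play_rows(deltas=[[0.03, 0.03, 0, 0, 0, 0, 0.85], [0.08, 0.08, 0, 0, 0, 0, 0.85], [0.14, 0.14, 0, 0, 0, 0, 0.85], [0.2, 0.2, 0, 0, 0, 0, 0.85], [0.26, 0.26, 0, 0, 0, 0, 0.85], [0.32, 0.32, 0, 0, 0, 0, 0.85], [0.355, 0.358, 0, 0, 0, 0, 0.85], [0.373, 0.376, 0, 0, 0, 0, 0.85], [0.373, 0.376, 0, 0, 0, 0, 0.85], [0.373, 0.376, 0, 0, 0, 0, 0.85]])

```text
clock: 5.5
position: [0.6233, 0.2459, 0.1592]
tool_rot: [-3.14, 0.001, 1.577]
force: [-0.7, 0.0, -1.0]
grip_width: 0.0276
finger_force: 29.8
```

Run:
```python
from h import *
from workcell import *
s=observe(); print(s['position'],s['tool_rot'],s['grip_width'],s['finger_force'],s['force'])
cv2.imwrite('pics/w3.png',grab_frame('wrist')[:,:,::-1])
```

```text
[0.62325589 0.24592017 0.15920951] [-3.13967241e+00  9.21676907e-04  1.57708375e+00] 0.02759553646619512 29.82104996626731 [-0.66959472  0.01785697 -0.95064888]
```

View pics/w3.png

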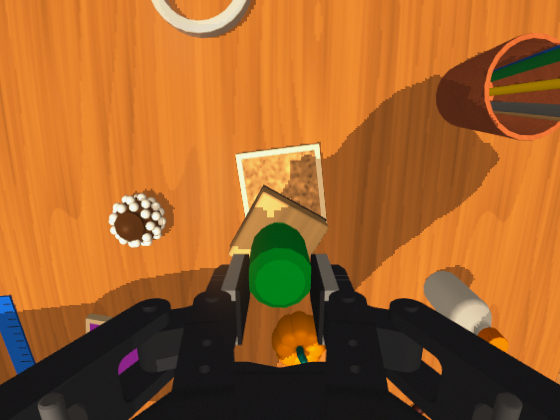

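Emit:
play_rows(deltas=[[0, 0.003, 0.05, 0, 0, 0, 0.85], [0, 0.003, 0.1, 0, 0, 0, 0.85], [0, 0.003, 0.15, 0, 0, 0, 0.85], [0, 0.003, 0.19, 0, 0, 0, 0.85], [0, 0.003, 0.21, 0, 0, 0, 0.85], [0, 0.003, 0.22, 0, 0, 0, 0.85], [0, 0.003, 0.225, 0, 0, 0, 0.85], [0, 0.003, 0.229, 0, 0, 0, 0.85], [0, 0.003, 0.232, 0, 0, 0, 0.85], [0, 0.003, 0.232, 0, 0, 0, 0.85]])

```text
clock: 6.55
position: [0.6257, 0.2463, 0.0449]
tool_rot: [3.141, -0.0, 1.577]
force: [0.1, 0.7, -0.2]
grip_width: 0.0274
finger_force: 29.8
```

Emit:
play_rows(deltas=[[0, 0, 0.002, 0, 0, 0, 0.85], [0, 0, 0.004, 0, 0, 0, 0.85], [0, 0, 0.006, 0, 0, 0, 0.85], [0, 0, 0.007, 0, 0, 0, 0.85], [0, 0, 0.007, 0, 0, 0, 0.85]])

```text
clock: 7.05
position: [0.6256, 0.2464, 0.0413]
tool_rot: [3.142, -0.0, 1.577]
force: [-0.8, 0.0, 1.3]
grip_width: 0.0273
finger_force: 30.1
```

Emit:
play_rows(deltas=[[0, 0, 0.001, 0, 0, 0, 0.85], [0, 0, 0.002, 0, 0, 0, 0.85], [0, 0, 0.002, 0, 0, 0, 0.85]])

```text
clock: 7.35
position: [0.6256, 0.2467, 0.041]
tool_rot: [3.141, -0.0, 1.577]
force: [-4.8, -0.9, 13.9]
grip_width: 0.0274
finger_force: 31.4
```

Emit:
play_rows(deltas=[[0, 0, -0.001, 0, 0, 0, 0.6], [0, 0, -0.001, 0, 0, 0, 0.5], [0, 0, -0.001, 0, 0, 0, 0.3], [0, 0, -0.001, 0, 0, 0, 0], [0, 0, -0.001, 0, 0, 0, 0], [0, 0, -0.001, 0, 0, 0, 0], [0, 0, -0.001, 0, 0, 0, 0]])

```text
clock: 8.05
position: [0.6256, 0.2463, 0.0406]
tool_rot: [-3.142, -0.0, 1.577]
force: [-0.1, 0.0, 0.1]
grip_width: 0.0856
finger_force: 0.0
```

Emit:
play_rows(deltas=[[0, 0, -0.04, 0, 0, 0, 0], [0, 0, -0.12, 0, 0, 0, 0], [0, 0, -0.2, 0, 0, 0, 0], [0, 0, -0.26, 0, 0, 0, 0], [0, 0, -0.3, 0, 0, 0, 0], [0, 0, -0.315, 0, 0, 0, 0], [0, 0, -0.315, 0, 0, 0, 0]])

```text
clock: 8.75
position: [0.6259, 0.2463, 0.1986]
tool_rot: [3.141, -0.0, 1.576]
force: [-0.4, 0.7, -0.3]
grip_width: 0.0854
finger_force: 0.0
```

Run:
```python
from h import *
from workcell import *
s=observe(); print(s['position'],s['tool_rot'],s['grip_width'],s['force'])
c=get_calibration('wrist'); im=grab_frame('wrist')[:,:,::-1].copy(); cv2.imwrite('pics/w4.png',im)
p=handle(im,c,'green',(280,195),45); w=proj(p,0.082,c); print(p.min(0),p.max(0),w.min(0),w.max(0))
print(stand(im,c,(283,185)))
print(plan(s,[.4325,-.168,.2]))
```

```text
[0.62588628 0.24634685 0.19856433] [ 3.14055514e+00 -3.22198237e-04  1.57648714e+00] 0.08540213481095055 [-0.40723706  0.70565225 -0.2656988 ]
[261 178] [293 214] [0.61086365 0.23363793] [0.63919571 0.26613881]
((0.6264949440956116, 0.24892006814479828), (0.07952459901571274, 0.08042126893997192), 7.682376384735107)
[-8.265e-01 -3.915e-01 -3.500e-03  5.000e-04 -2.000e-04  2.700e-03]
```

View pics/w4.png

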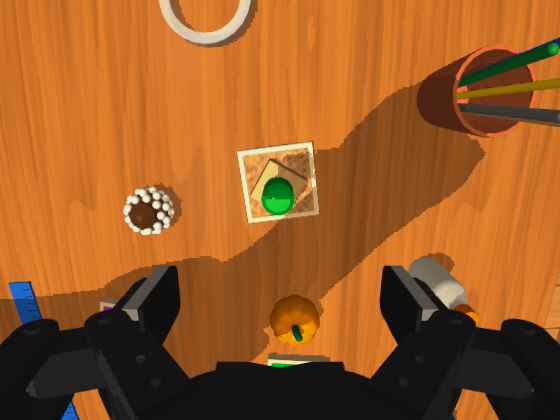

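Green stands upright on the cork, handle at (278,197), well centred. Next is the purple stamp.

Emit:
play_rows(deltas=[[-0.05, -0.024, 0, 0, 0, 0, 0], [-0.12, -0.057, 0, 0, 0, 0, 0], [-0.2, -0.095, 0, 0, 0, 0, 0], [-0.28, -0.133, 0, 0, 0, 0, 0], [-0.36, -0.17, 0, 0, 0, 0, 0], [-0.44, -0.208, 0, 0, 0, 0, 0], [-0.52, -0.246, 0, 0, 0, 0, 0], [-0.6, -0.284, 0, 0, 0, 0, 0], [-0.68, -0.322, 0, 0, 0, 0, 0], [-0.74, -0.35, 0, 0, 0, 0, 0]])

```text
clock: 9.8
position: [0.4506, -0.1271, 0.1969]
tool_rot: [-3.139, -0.0, 1.575]
force: [0.7, 0.7, -0.0]
grip_width: 0.0856
finger_force: 0.0
```

Emit:
play_rows(deltas=[[-0.05, -0.025, 0, 0, 0, 0.003, 0], [-0.086, -0.041, 0, 0, 0, 0.003, 0], [-0.086, -0.041, 0, 0, 0, 0.003, 0], [-0.086, -0.041, 0, 0, 0, 0.003, 0]])

```text
clock: 10.2
position: [0.4321, -0.1677, 0.1973]
tool_rot: [-3.14, -0.001, 1.57]
force: [0.5, 0.1, -0.7]
grip_width: 0.0854
finger_force: 0.0
```

```bash
cat >> h.py <<'E'
def look(fn,name=None,xy=(280,195),sxy=(283,185),save=True,**k):
    from workcell import observe,get_calibration,grab_frame
    s=observe(); c=get_calibration('wrist'); im=grab_frame('wrist')[:,:,::-1].copy(); cv2.imwrite(f'pics/{fn}.png',im)
    print(s['position'],s['tool_rot'],s['grip_width'],s['force'])
    if name:
        p=handle(im,c,name,xy,45); w=proj(p,.082,c); print('handle px',p.min(0),p.max(0),'x',(w[:,0].min()+w[:,0].max())/2,np.ptp(w[:,0]),'y',w[:,1].min()+.014)
    print('stand',stand(im,c,sxy,**k)); return s,c,im
E
python3 - <<'E'
from h import *
s,c,im=look('w5','purple')
print(plan(s,[.432,-.17,.0405]))
E
```

```text
[ 0.43212219 -0.1676689   0.19727221] [-3.14045652e+00 -8.70111856e-04  1.56969708e+00] 0.0854116935395841 [ 0.48242569  0.13923266 -0.7217517 ]
handle px [263 178] [295 215] x 0.43277165324972905 0.028178177003279514 y -0.1668737923948141
stand ((0.434976726770401, -0.17081670463085175), (0.07945761829614639, 0.08028116822242737), 12.680407524108887)
[-4.900e-03  1.000e-04  3.135e-01 -5.000e-04 -4.000e-04 -5.000e-04]
```

View pics/w5.png

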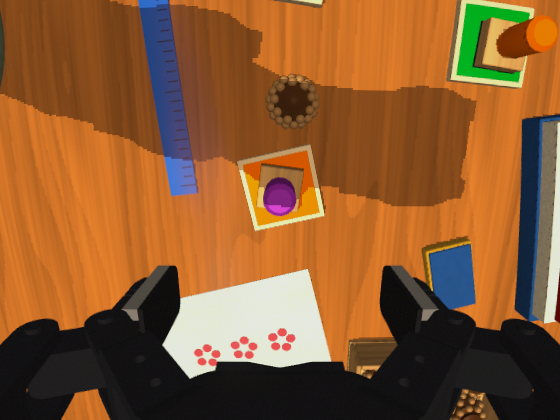

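Purple handle at (279,197) on the orange stand, centred below the gripper, with the cone at (292,100) clear. Descending.

Emit:
play_rows(deltas=[[0, 0, 0.06, 0, 0, 0, 0], [0, 0, 0.12, 0, 0, 0, 0], [0, 0, 0.18, 0, 0, 0, 0], [0, 0, 0.24, 0, 0, 0, 0], [0, 0, 0.28, 0, 0, 0, 0], [0, 0, 0.3, 0, 0, 0, 0], [0, 0, 0.312, 0, 0, 0, 0], [0, 0, 0.312, 0, 0, 0, 0]])

```text
clock: 11.05
position: [0.4327, -0.1674, 0.042]
tool_rot: [-3.141, -0.0, 1.571]
force: [0.1, 0.2, -0.1]
grip_width: 0.0856
finger_force: 0.0
```

Emit:
play_rows(deltas=[[0, 0, 0, 0, 0, 0, 0.25], [0, 0, 0, 0, 0, 0, 0.4], [0, 0, 0, 0, 0, 0, 0.5], [0, 0, 0, 0, 0, 0, 0.6], [0, 0, 0, 0, 0, 0, 0.75], [0, 0, 0, 0, 0, 0, 0.85], [0, 0, 0, 0, 0, 0, 0.85], [0, 0, 0, 0, 0, 0, 0.85]], newtons=30)

```text
clock: 11.85
position: [0.4326, -0.168, 0.0424]
tool_rot: [3.141, 0.0, 1.57]
force: [-4.0, 0.6, 8.9]
grip_width: 0.0271
finger_force: 28.9
```

Emit:
play_rows(deltas=[[0, 0, -0.02, 0, 0, 0, 0.85], [0, 0, -0.06, 0, 0, 0, 0.85], [0, 0, -0.12, 0, 0, 0, 0.85], [0, 0, -0.18, 0, 0, 0, 0.85], [0, 0, -0.22, 0, 0, 0, 0.85], [0, 0, -0.24, 0, 0, 0, 0.85], [0, 0, -0.24, 0, 0, 0, 0.85], [0, 0, -0.24, 0, 0, 0, 0.85]])

```text
clock: 12.65
position: [0.4321, -0.1679, 0.1615]
tool_rot: [-3.141, -0.0, 1.57]
force: [-0.3, -0.2, -1.5]
grip_width: 0.0271
finger_force: 29.8
```

Run:
```python
from h import *
from workcell import *
s=observe(); print(s['position'],s['grip_width'],s['finger_force']); print(plan(s,[.439,.055,.16]))
c=get_calibration('wrist'); im=grab_frame('wrist')[:,:,::-1].copy(); cv2.imwrite('pics/w6.png',im)
p=handle(im,c,'purple',(280,265),60); w=proj(p,s['position'][2]+.0415,c); print(p.min(0),p.max(0),'y',w[:,1].min()+.0137)
```

```text
[ 0.43214598 -0.16786498  0.16149189] 0.027145227914532853 29.78455189615488
[ 4.457e-01  1.340e-02  3.100e-03 -3.000e-04 -1.000e-04 -3.000e-04]
[249 221] [310 304] y -0.16525064152679236
```

Emit:
play_rows(deltas=[[0.03, 0.001, 0, 0, 0, 0, 0.85], [0.08, 0.003, 0, 0, 0, 0, 0.85], [0.15, 0.005, 0, 0, 0, 0, 0.85], [0.22, 0.007, 0, 0, 0, 0, 0.85], [0.29, 0.01, 0, 0, 0, 0, 0.85], [0.36, 0.012, 0, 0, 0, 0, 0.85], [0.42, 0.014, 0, 0, 0, 0, 0.85], [0.444, 0.0145, 0, 0, 0, 0, 0.85], [0.444, 0.0145, 0, 0, 0, 0, 0.85], [0.444, 0.0145, 0, 0, 0, 0, 0.85]])

```text
clock: 13.7
position: [0.4395, 0.0534, 0.1615]
tool_rot: [-3.14, 0.0, 1.57]
force: [0.1, -0.2, -0.9]
grip_width: 0.0272
finger_force: 29.8
```

Emit:
play_rows(deltas=[[0.001, 0, 0.05, 0, 0, 0, 0.85], [0.001, 0, 0.1, 0, 0, 0, 0.85], [0.001, 0, 0.15, 0, 0, 0, 0.85], [0.001, 0, 0.19, 0, 0, 0, 0.85], [0.001, 0, 0.21, 0, 0, 0, 0.85], [0.001, 0, 0.22, 0, 0, 0, 0.85], [0.001, 0, 0.225, 0, 0, 0, 0.85], [0.001, 0, 0.229, 0, 0, 0, 0.85], [0.001, 0, 0.232, 0, 0, 0, 0.85], [0.001, 0, 0.232, 0, 0, 0, 0.85]])

```text
clock: 14.7
position: [0.4401, 0.0545, 0.0464]
tool_rot: [3.141, 0.0, 1.57]
force: [0.9, 0.4, -2.1]
grip_width: 0.0271
finger_force: 29.8
```

Emit:
play_rows(deltas=[[0, 0, 0.002, 0, 0, 0, 0.85], [0, 0, 0.004, 0, 0, 0, 0.85], [0, 0, 0.005, 0, 0, 0, 0.85], [0, 0, 0.006, 0, 0, 0, 0.85], [0, 0, 0.006, 0, 0, 0, 0.85]])

```text
clock: 15.2
position: [0.4399, 0.0546, 0.043]
tool_rot: [-3.141, -0.0, 1.57]
force: [-0.1, -0.2, -1.3]
grip_width: 0.0271
finger_force: 29.8
```

Emit:
play_rows(deltas=[[0, 0, 0.001, 0, 0, 0, 0.85], [0, 0, 0.0015, 0, 0, 0, 0.85], [0, 0, 0.0015, 0, 0, 0, 0.85]])

```text
clock: 15.5
position: [0.4399, 0.0547, 0.0425]
tool_rot: [3.141, 0.0, 1.57]
force: [-1.6, -0.4, 7.2]
grip_width: 0.0268
finger_force: 31.0
```

Contact at 7 N. Releasing, then looking.

Emit:
play_rows(deltas=[[0, 0, 0, 0, 0, 0, 0.6], [0, 0, 0, 0, 0, 0, 0.5], [0, 0, 0, 0, 0, 0, 0.3], [0, 0, 0, 0, 0, 0, 0], [0, 0, 0, 0, 0, 0, 0], [0, 0, 0, 0, 0, 0, 0], [0, 0, 0, 0, 0, 0, 0]])

```text
clock: 16.2
position: [0.4399, 0.0546, 0.0423]
tool_rot: [-3.142, -0.0, 1.57]
force: [0.5, -0.2, -0.2]
grip_width: 0.0858
finger_force: 0.0
```

Emit:
play_rows(deltas=[[0, 0, -0.04, 0, 0, 0, 0], [0, 0, -0.12, 0, 0, 0, 0], [0, 0, -0.2, 0, 0, 0, 0], [0, 0, -0.26, 0, 0, 0, 0], [0, 0, -0.3, 0, 0, 0, 0], [0, 0, -0.312, 0, 0, 0, 0], [0, 0, -0.312, 0, 0, 0, 0]])

```text
clock: 16.9
position: [0.4402, 0.0545, 0.1986]
tool_rot: [3.14, 0.0, 1.57]
force: [-0.1, -0.2, -0.7]
grip_width: 0.0856
finger_force: 0.0
```

Run:
```python
from h import *
s,c,im=look('w7','purple',vmin=80)
print(plan(s,[.65,-.025,.2]))
```

```text
[0.44015804 0.05447802 0.19863464] [3.14042835e+00 1.91204064e-04 1.56995487e+00] 0.08561042695295908 [-0.10824141 -0.17076299 -0.70428118]
handle px [244 150] [315 217] x 0.44091967854036673 0.06214779999595893 y 0.05288704212435129
stand ((0.44039881229400635, 0.05720920115709305), (0.08030559867620468, 0.07935073226690292), 81.25717163085938)
[-1.586e-01  4.198e-01 -2.200e-03  6.000e-04  1.000e-04 -4.000e-04]
```

View pics/w7.png

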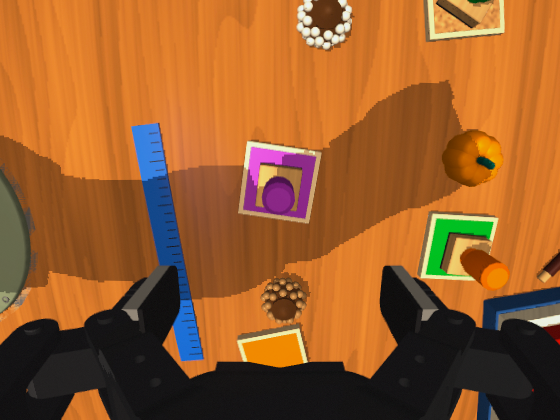

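The purple stamp stands upright, centred on the purple stand (block at about (280,188), stand centre at (281,182)). Next is the orange stamp.

Emit:
play_rows(deltas=[[-0.02, 0.05, 0, 0, 0, 0, 0], [-0.046, 0.12, 0, 0, 0, 0, 0], [-0.076, 0.2, 0, 0, 0, 0, 0], [-0.106, 0.28, 0, 0, 0, 0, 0], [-0.135, 0.36, 0, 0, 0, 0, 0], [-0.154, 0.41, 0, 0, 0, 0, 0], [-0.158, 0.418, 0, 0, 0, 0, 0], [-0.158, 0.418, 0, 0, 0, 0, 0], [-0.158, 0.418, 0, 0, 0, 0, 0]])

```text
clock: 17.85
position: [0.6478, -0.0238, 0.1975]
tool_rot: [-3.14, -0.0, 1.571]
force: [-1.2, -0.4, 0.5]
grip_width: 0.0853
finger_force: 0.0
```

Run:
```python
from h import *
s,c,im=look('w8','orange')
hsv=cv2.cvtColor(im,cv2.COLOR_BGR2HSV); print(hsv[165:235:5,279].tolist())
```

```text
[ 0.64782132 -0.02375994  0.19746662] [-3.14002656e+00 -1.55840013e-04  1.57128521e+00] 0.08525806727287055 [-1.24342295 -0.41850851  0.5353171 ]
handle px [269 177] [302 214] x 0.6541512831128229 0.02909471581399037 y -0.022146124798385042
stand ((0.650387167930603, -0.018488377332687378), (0.07927256077528, 0.07946249097585678), 86.34227752685547)
[[16, 153, 90], [16, 161, 179], [16, 158, 177], [12, 255, 123], [12, 255, 189], [12, 255, 221], [12, 255, 224], [12, 255, 224], [12, 255, 224], [12, 255, 200], [17, 123, 204], [13, 204, 141], [13, 201, 142], [13, 202, 144]]
```

View pics/w8.png

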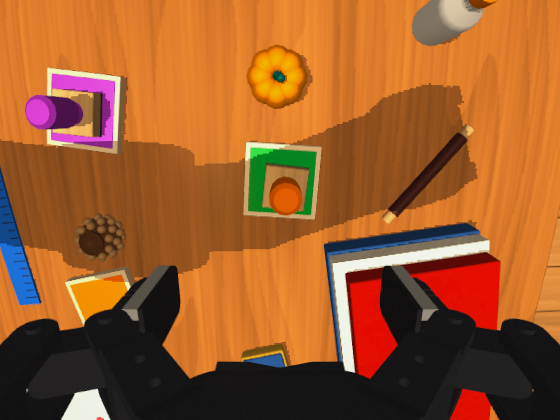

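Orange handle at (286,197) on the green stand. The pumpkin at (277,76) and the books are clear of the x-aligned fingers. Shifting 4 mm in x and descending.

Emit:
play_rows(deltas=[[0, 0.008, 0.06, 0, 0, 0, 0], [0, 0.008, 0.12, 0, 0, 0, 0], [0, 0.008, 0.18, 0, 0, 0, 0], [0, 0.008, 0.24, 0, 0, 0, 0], [0, 0.008, 0.28, 0, 0, 0, 0], [0, 0.008, 0.3, 0, 0, 0, 0], [0, 0.008, 0.311, 0, 0, 0, 0], [0, 0.008, 0.311, 0, 0, 0, 0]])

```text
clock: 18.7
position: [0.6528, -0.0243, 0.0431]
tool_rot: [3.141, -0.0, 1.571]
force: [-0.1, -1.1, -0.0]
grip_width: 0.0855
finger_force: 0.0
```

Emit:
play_rows(deltas=[[0, 0, 0, 0, 0, 0, 0.25], [0, 0, 0, 0, 0, 0, 0.4], [0, 0, 0, 0, 0, 0, 0.5], [0, 0, 0, 0, 0, 0, 0.6], [0, 0, 0, 0, 0, 0, 0.75], [0, 0, 0, 0, 0, 0, 0.85], [0, 0, 0, 0, 0, 0, 0.85], [0, 0, 0, 0, 0, 0, 0.85]], newtons=30)

```text
clock: 19.5
position: [0.653, -0.0245, 0.0434]
tool_rot: [3.141, 0.0, 1.57]
force: [-2.2, -0.6, 6.6]
grip_width: 0.0264
finger_force: 29.1
```

Emit:
play_rows(deltas=[[0, 0, -0.02, 0, 0, 0, 0.85], [0, 0, -0.06, 0, 0, 0, 0.85], [0, 0, -0.12, 0, 0, 0, 0.85], [0, 0, -0.18, 0, 0, 0, 0.85], [0, 0, -0.22, 0, 0, 0, 0.85], [0, 0, -0.24, 0, 0, 0, 0.85], [0, 0, -0.24, 0, 0, 0, 0.85], [0, 0, -0.24, 0, 0, 0, 0.85]])

```text
clock: 20.3
position: [0.6524, -0.0246, 0.162]
tool_rot: [-3.141, 0.0, 1.57]
force: [-0.0, -0.3, -2.7]
grip_width: 0.0262
finger_force: 29.7
```

Run:
```python
from h import *
from workcell import *
s=observe(); print(s['position'],s['grip_width'],s['finger_force']); print(plan(s,[.434,-.172,.16]))
c=get_calibration('wrist'); im=grab_frame('wrist')[:,:,::-1].copy(); cv2.imwrite('pics/w9.png',im)
p=handle(im,c,'orange',(280,265),60); w=proj(p,s['position'][2]+.0415,c); print(p.min(0),p.max(0),'y',w[:,1].min()+.0137)
```

```text
[ 0.65239777 -0.02458637  0.16199111] 0.026195692598790104 29.743077827151865
[-2.950e-01 -4.367e-01  4.500e-03 -5.000e-04  1.000e-04 -2.000e-04]
[250 219] [309 302] y -0.020953234498813752
```

Emit:
play_rows(deltas=[[-0.02, -0.03, 0, 0, 0, 0, 0.85], [-0.055, -0.08, 0, 0, 0, 0, 0.85], [-0.1, -0.147, 0, 0, 0, 0, 0.85], [-0.145, -0.213, 0, 0, 0, 0, 0.85], [-0.19, -0.279, 0, 0, 0, 0, 0.85], [-0.235, -0.345, 0, 0, 0, 0, 0.85], [-0.275, -0.403, 0, 0, 0, 0, 0.85], [-0.298, -0.437, 0, 0, 0, 0, 0.85], [-0.298, -0.437, 0, 0, 0, 0, 0.85], [-0.298, -0.437, 0, 0, 0, 0, 0.85]])

```text
clock: 21.35
position: [0.4341, -0.1734, 0.1624]
tool_rot: [-3.141, -0.0, 1.57]
force: [1.1, -0.5, -1.6]
grip_width: 0.0266
finger_force: 29.9
```

Emit:
play_rows(deltas=[[0, 0, 0.05, 0, 0, 0, 0.85], [0, 0, 0.1, 0, 0, 0, 0.85], [0, 0, 0.15, 0, 0, 0, 0.85], [0, 0, 0.19, 0, 0, 0, 0.85], [0, 0, 0.21, 0, 0, 0, 0.85], [0, 0, 0.22, 0, 0, 0, 0.85], [0, 0, 0.225, 0, 0, 0, 0.85], [0, 0, 0.229, 0, 0, 0, 0.85], [0, 0, 0.232, 0, 0, 0, 0.85], [0, 0, 0.232, 0, 0, 0, 0.85]])

```text
clock: 22.35
position: [0.4345, -0.1735, 0.0471]
tool_rot: [3.141, 0.0, 1.57]
force: [0.1, 0.2, -2.2]
grip_width: 0.0266
finger_force: 29.9
```

Emit:
play_rows(deltas=[[0, 0, 0.002, 0, 0, 0, 0.85], [0, 0, 0.003, 0, 0, 0, 0.85], [0, 0, 0.004, 0, 0, 0, 0.85], [0, 0, 0.005, 0, 0, 0, 0.85], [0, 0, 0.005, 0, 0, 0, 0.85]])

```text
clock: 22.85
position: [0.4343, -0.1733, 0.0443]
tool_rot: [-3.142, -0.0, 1.57]
force: [-0.8, -0.1, -1.5]
grip_width: 0.0269
finger_force: 29.9
```

Emit:
play_rows(deltas=[[0, 0, 0.001, 0, 0, 0, 0.85], [0, 0, 0.002, 0, 0, 0, 0.85], [0, 0, 0.002, 0, 0, 0, 0.85]])

```text
clock: 23.15
position: [0.4343, -0.1734, 0.0434]
tool_rot: [3.142, 0.0, 1.57]
force: [-0.6, 0.5, 2.5]
grip_width: 0.0265
finger_force: 30.4
```

Touching. Half a millimetre more, then release and look.

Emit:
play_rows(deltas=[[0, 0, 0.001, 0, 0, 0, 0.85], [0, 0, 0.001, 0, 0, 0, 0.85], [0, 0, 0.001, 0, 0, 0, 0.6], [0, 0, 0.001, 0, 0, 0, 0.5], [0, 0, 0.001, 0, 0, 0, 0.3], [0, 0, 0.001, 0, 0, 0, 0], [0, 0, 0.001, 0, 0, 0, 0], [0, 0, 0.001, 0, 0, 0, 0], [0, 0, 0.001, 0, 0, 0, 0]])

```text
clock: 24.05
position: [0.4343, -0.1734, 0.0428]
tool_rot: [-3.142, -0.0, 1.57]
force: [-0.2, 1.2, 0.6]
grip_width: 0.0856
finger_force: 0.0
```

Emit:
play_rows(deltas=[[0, 0, -0.04, 0, 0, 0, 0], [0, 0, -0.12, 0, 0, 0, 0], [0, 0, -0.2, 0, 0, 0, 0], [0, 0, -0.26, 0, 0, 0, 0], [0, 0, -0.3, 0, 0, 0, 0], [0, 0, -0.312, 0, 0, 0, 0], [0, 0, -0.312, 0, 0, 0, 0]])

```text
clock: 24.75
position: [0.4344, -0.1736, 0.1991]
tool_rot: [3.141, 0.001, 1.57]
force: [-0.9, -0.2, -1.0]
grip_width: 0.0854
finger_force: 0.0
```

Run:
```python
from h import *
s,c,im=look('w10')
print(plan(s,[.6255,.2465,.2]))
```

```text
[ 0.43442769 -0.17362061  0.19912665] [3.14077064e+00 6.94589106e-04 1.57005405e+00] 0.0853719295035993 [-0.86150045 -0.18119052 -0.99983074]
stand ((0.43507683277130127, -0.17082136869430542), (0.07948493212461472, 0.08018103986978531), 12.761494636535645)
[ 8.405e-01  3.815e-01 -2.000e-03  4.000e-04  3.000e-04 -4.000e-04]
```

View pics/w10.png

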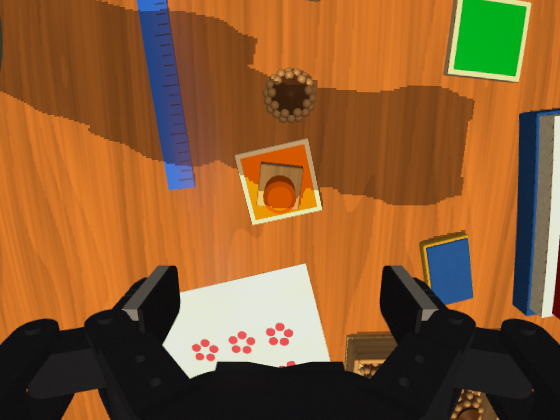

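The orange stamp stands upright and central on the orange stand, at (279,190). Back to the green stamp on the cork.

Emit:
play_rows(deltas=[[0.05, 0.023, 0, 0, 0, 0, 0], [0.12, 0.055, 0, 0, 0, 0, 0], [0.2, 0.091, 0, 0, 0, 0, 0], [0.28, 0.127, 0, 0, 0, 0, 0], [0.36, 0.163, 0, 0, 0, 0, 0], [0.44, 0.2, 0, 0, 0, 0, 0], [0.52, 0.236, 0, 0, 0, 0, 0], [0.6, 0.272, 0, 0, 0, 0, 0], [0.68, 0.308, 0, 0, 0, 0, 0], [0.75, 0.34, 0, 0, 0, 0, 0]])

```text
clock: 25.8
position: [0.6043, 0.2038, 0.1968]
tool_rot: [-3.139, 0.001, 1.571]
force: [0.5, 0.3, -0.2]
grip_width: 0.0856
finger_force: 0.0
```

Emit:
play_rows(deltas=[[0.06, 0.028, 0, 0, 0, 0, 0], [0.09, 0.0415, 0, 0, 0, 0, 0], [0.09, 0.0415, 0, 0, 0, 0, 0], [0.09, 0.0415, 0, 0, 0, 0, 0]])

```text
clock: 26.2
position: [0.6245, 0.2463, 0.1971]
tool_rot: [-3.139, 0.001, 1.571]
force: [-0.1, -0.4, 0.0]
grip_width: 0.0861
finger_force: 0.0
```

Run:
```python
from h import *
s,c,im=look('w11','green')
```

```text
[0.62453005 0.24632622 0.1970862 ] [-3.13948205e+00  1.03956163e-03  1.57103416e+00] 0.0860669092056054 [-0.08359101 -0.43128987  0.00356274]
handle px [263 178] [295 215] x 0.625098685528203 0.028187932853605102 y 0.24699133189339756
stand ((0.6264774203300476, 0.24891382455825806), (0.07951562106609344, 0.08038551360368729), 7.6446533203125)
```

The green stamp is where I left it. Grasping now.

Emit:
play_rows(deltas=[[0, 0, 0.06, 0, 0, 0, 0], [0, 0, 0.12, 0, 0, 0, 0], [0, 0, 0.18, 0, 0, 0, 0], [0, 0, 0.24, 0, 0, 0, 0], [0, 0, 0.28, 0, 0, 0, 0], [0, 0, 0.3, 0, 0, 0, 0], [0, 0, 0.311, 0, 0, 0, 0], [0, 0, 0.311, 0, 0, 0, 0]])

```text
clock: 27.05
position: [0.6252, 0.2462, 0.0434]
tool_rot: [-3.142, 0.0, 1.57]
force: [0.4, -0.0, -0.0]
grip_width: 0.0852
finger_force: 0.0
```

Emit:
play_rows(deltas=[[0, 0, 0, 0, 0, 0, 0.25], [0, 0, 0, 0, 0, 0, 0.4], [0, 0, 0, 0, 0, 0, 0.5], [0, 0, 0, 0, 0, 0, 0.6], [0, 0, 0, 0, 0, 0, 0.75], [0, 0, 0, 0, 0, 0, 0.85], [0, 0, 0, 0, 0, 0, 0.85], [0, 0, 0, 0, 0, 0, 0.85]], newtons=30)

```text
clock: 27.85
position: [0.6253, 0.2467, 0.0438]
tool_rot: [3.141, -0.0, 1.57]
force: [-1.5, -0.1, 6.3]
grip_width: 0.0268
finger_force: 29.1
```

Emit:
play_rows(deltas=[[0, 0, -0.02, 0, 0, 0, 0.85], [0, 0, -0.06, 0, 0, 0, 0.85], [0, 0, -0.12, 0, 0, 0, 0.85], [0, 0, -0.18, 0, 0, 0, 0.85], [0, 0, -0.22, 0, 0, 0, 0.85], [0, 0, -0.24, 0, 0, 0, 0.85], [0, 0, -0.24, 0, 0, 0, 0.85], [0, 0, -0.24, 0, 0, 0, 0.85]])

```text
clock: 28.65
position: [0.6249, 0.2463, 0.1625]
tool_rot: [-3.141, 0.001, 1.57]
force: [-0.1, 0.6, -1.8]
grip_width: 0.0265
finger_force: 29.7
```

Run:
```python
from h import *
from workcell import *
s=observe(); print(s['position'],s['grip_width'],s['finger_force']); print(plan(s,[.649,-.021,.16]))
c=get_calibration('wrist'); im=grab_frame('wrist')[:,:,::-1].copy(); cv2.imwrite('pics/w12.png',im)
p=handle(im,c,'green',(280,265),60); w=proj(p,s['position'][2]+.0415,c); print(p.min(0),p.max(0),'y',w[:,1].min()+.0137)
```

```text
[0.62486299 0.24627353 0.16251556] 0.026516968885440292 29.65124782640487
[-5.345e-01  4.850e-02  5.300e-03 -4.000e-04  3.000e-04 -2.000e-04]
[250 222] [309 304] y 0.24889786446495618
```

Emit:
play_rows(deltas=[[-0.03, 0.003, 0, 0, 0, 0, 0.85], [-0.08, 0.007, 0, 0, 0, 0, 0.85], [-0.16, 0.014, 0, 0, 0, 0, 0.85], [-0.24, 0.022, 0, 0, 0, 0, 0.85], [-0.32, 0.029, 0, 0, 0, 0, 0.85], [-0.4, 0.036, 0, 0, 0, 0, 0.85], [-0.47, 0.042, 0, 0, 0, 0, 0.85], [-0.52, 0.047, 0, 0, 0, 0, 0.85], [-0.535, 0.048, 0, 0, 0, 0, 0.85], [-0.535, 0.048, 0, 0, 0, 0, 0.85]])

```text
clock: 29.7
position: [0.6487, -0.0229, 0.1626]
tool_rot: [-3.14, 0.0, 1.568]
force: [-0.1, 0.3, -0.9]
grip_width: 0.0264
finger_force: 29.7
```

Emit:
play_rows(deltas=[[0, 0, 0, 0, 0, 0, 0.85], [0, 0, 0, 0, 0, 0, 0.85]])

```text
clock: 29.9
position: [0.6489, -0.0195, 0.1633]
tool_rot: [-3.141, -0.001, 1.572]
force: [-0.2, -0.2, -0.1]
grip_width: 0.0263
finger_force: 29.7
```

Emit:
play_rows(deltas=[[0, 0, 0.05, 0, 0, 0, 0.85], [0, 0, 0.1, 0, 0, 0, 0.85], [0, 0, 0.15, 0, 0, 0, 0.85], [0, 0, 0.19, 0, 0, 0, 0.85], [0, 0, 0.21, 0, 0, 0, 0.85], [0, 0, 0.22, 0, 0, 0, 0.85], [0, 0, 0.225, 0, 0, 0, 0.85], [0, 0, 0.229, 0, 0, 0, 0.85], [0, 0, 0.231, 0, 0, 0, 0.85], [0, 0, 0.231, 0, 0, 0, 0.85]])

```text
clock: 30.9
position: [0.6493, -0.021, 0.0483]
tool_rot: [3.141, 0.0, 1.57]
force: [0.2, -0.3, -1.1]
grip_width: 0.0262
finger_force: 29.7
```

Emit:
play_rows(deltas=[[0, 0, 0.002, 0, 0, 0, 0.85], [0, 0, 0.003, 0, 0, 0, 0.85], [0, 0, 0.004, 0, 0, 0, 0.85], [0, 0, 0.005, 0, 0, 0, 0.85], [0, 0, 0.005, 0, 0, 0, 0.85]])

```text
clock: 31.4
position: [0.6491, -0.021, 0.0453]
tool_rot: [-3.142, -0.0, 1.57]
force: [0.7, -0.1, -1.2]
grip_width: 0.0267
finger_force: 29.7
```

Emit:
play_rows(deltas=[[0, 0, 0.001, 0, 0, 0, 0.85], [0, 0, 0.002, 0, 0, 0, 0.85], [0, 0, 0.003, 0, 0, 0, 0.85], [0, 0, 0.003, 0, 0, 0, 0.85]])

```text
clock: 31.8
position: [0.6491, -0.0209, 0.0439]
tool_rot: [-3.142, 0.0, 1.57]
force: [-0.7, -0.5, 3.1]
grip_width: 0.0269
finger_force: 30.3
```

Emit:
play_rows(deltas=[[0, 0, 0.001, 0, 0, 0, 0.85], [0, 0, 0.001, 0, 0, 0, 0.85], [0, 0, 0.001, 0, 0, 0, 0.6], [0, 0, 0.001, 0, 0, 0, 0.5], [0, 0, 0.001, 0, 0, 0, 0.3], [0, 0, 0.001, 0, 0, 0, 0], [0, 0, 0.001, 0, 0, 0, 0], [0, 0, 0.001, 0, 0, 0, 0], [0, 0, 0.001, 0, 0, 0, 0]])

```text
clock: 32.7
position: [0.6491, -0.0209, 0.0434]
tool_rot: [-3.142, -0.0, 1.57]
force: [0.5, 0.0, -0.5]
grip_width: 0.0853
finger_force: 0.0
```

Emit:
play_rows(deltas=[[0, 0, -0.04, 0, 0, 0, 0], [0, 0, -0.12, 0, 0, 0, 0], [0, 0, -0.2, 0, 0, 0, 0], [0, 0, -0.26, 0, 0, 0, 0], [0, 0, -0.3, 0, 0, 0, 0], [0, 0, -0.312, 0, 0, 0, 0], [0, 0, -0.312, 0, 0, 0, 0]])

```text
clock: 33.4
position: [0.6493, -0.021, 0.1997]
tool_rot: [3.141, 0.0, 1.57]
force: [1.3, 0.3, -1.2]
grip_width: 0.0855
finger_force: 0.0
```

Run:
```python
from h import *
from workcell import grab_frame
s,c,im=look('w13')
cv2.imwrite('pics/scene1.png',grab_frame('scene')[:,:,::-1])
```

```text
[ 0.64930195 -0.0210294   0.19967993] [3.14066900e+00 1.96007880e-04 1.57023753e+00] 0.08552460047665009 [ 1.28342369  0.28460852 -1.15883381]
stand ((0.6503427624702454, -0.019046813249588013), (0.08036213368177414, 0.07934889197349548), 86.31927490234375)
```

View pics/w13.png

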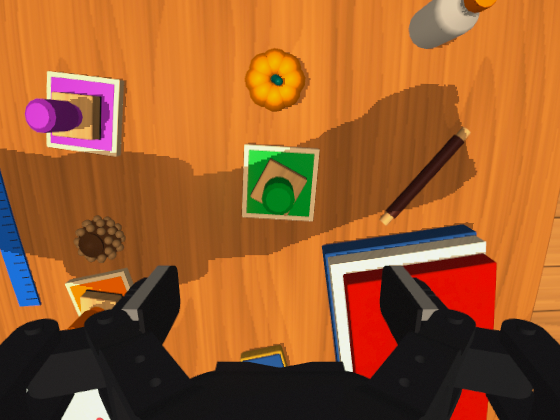

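View pics/scene1.png

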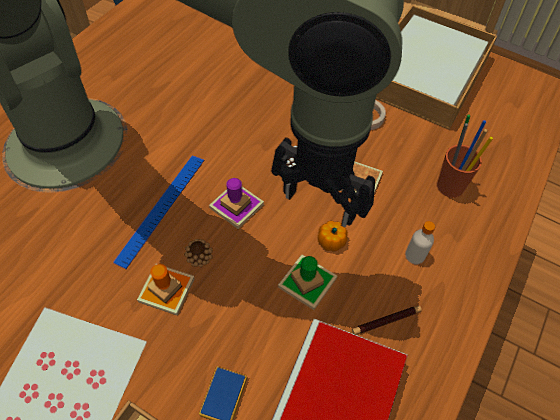

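All three stamps stand upright and centred on their own colours: in the scene view purple is at (235,200), orange at (163,288) and green at (309,278). The pumpkin and cone_a are unmoved, and the gripper is clear.

```bash
python3 -c "
from workcell import *
print(job_done())"
```

```text
the job is handed in; nothing more can be done
None
```

The purple, orange and green stamps each stand upright in the middle of their own stand, the cork stand was emptied again, and the job was handed in at about 33 s; my last pictures show the pumpkin and plain cone unmoved, but not the cork stand (mostly hidden) or the white-tipped cone.

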